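# Lock the probe's retaining bar with its pin

## Robot

A 6-joint arm with a two-finger parallel gripper is mounted at the origin on the work surface. World frame = base frame: x ahead of the robot, y to its left, z up, the work surface at z = 0. Lengths are in m, angles in rad, forces in N, time in s.
With the tool pointing down it reaches from about 0.425 to 0.95 m from the base axis. Payload 3.5 kg.
Tool frame: the origin (TCP) lies on the centre line of the jaws, within the pads' length; the fingertips stand 19 mm ahead of it and the grasp point (between the pads) is the TCP; z points along the fingers, y is the line along which they close (so a half turn about z gives the same grasp; the last joint's range is limited). The gripper opens to 85 mm and grips with 20 to 120 N. Pads are 22 mm wide; open, the fingers measure 114 mm over their backs; the gripper's body (76 mm by 85 mm) begins 54 mm behind the grasp point. The pads swing forward as they close: fully open they stand 13 mm farther back than shut.
Start: joints at [0.971, 0.286, 1.577, -0, 1.279, -0.15], TCP at [0.293, 0.608, 0.25] pointing down, gripper open.
Joint ranges: [-2.77, 2.77], [-0.9, 2.22], [0.21, 2.48], [-1.53, 4.67], [0.24, 2.81], [-2.84, 2.84]. Speed limits (rad/s): [2.79, 2.79, 3.14, 3.14, 3.14, 3.14].

## Interface

Orientations are given as a unit quaternion [x, y, z, w].
In Python, from plant import ctrl, imaging gives the robot as it stands. The module is installed in compiled form; this text tells all that it offers.
- The arm moves only by the shell command python3 -m handwheel 'ROWS' [OPENING] [FORCE]. ROWS is JSON, one flat list of numbers, 6 for each row, row after row: the shift along the world's x, y, z in units of 150 mm (1.0 is 150 mm), then the turn, a rotation vector about the world's x, y, z in units of 90 degrees (1.0 is 90 degrees). In form: [tx, ty, tz, rx, ry, rz, tx, ty, tz, rx, ry, rz, ...]. A call has 1 to 5 rows; each row shifts and turns the commanded pose from where the row before left it; what a row does not reach is not made up. A row lasts 1/12 s, in which the tool goes at most 41.7 mm and 7.16 degrees, less where a joint would pass 70% of its speed; a pose out of reach is approached as far as the arm can. A call with a number of a shift or a turn outside -1 to 1 is refused whole. A call with a gripper value outside its range is refused whole. OPENING is the opening, from 0 (shut) to 1 (fully open), set as the call begins (- or left out, the last holds). The fingers move at their own pace and stop on an object; FORCE is the grip in N (left out, the last holds). Time passes only in rows, so rows that do not move let the fingers close. It gives the time, the measured TCP pose, the force, the opening and the grip force at its end, in the units of the state.
- ctrl.get_state(): the state, without advancing time (a new reading comes with each control period).
- imaging.read_camera(name): name is "scene" or "top" or "wrist"; returns (picture, depth): 480x640x3 uint8, blue, green, red; 480x640 float32, m along the optical axis (not along the pixel's ray), 0 where there is no reading.
- imaging.get_calibration(name): a dict with "fovy" (degrees; the focal length in pixels is half the picture's height over the tangent of half this angle, whatever the lens; pixels are square), "cx", "cy" (the principal point, pixels), "R" (3x3) and "t" (3): a world point X has camera coordinates R X + t. Camera axes: x right, y down, z forward; pixel columns grow to the right and rows downward; lengths in m; the calibration is good to about 2 mm. A picture is of the moment at which its call begins: read the wrist's pose just before it. get_calibration takes no time and is no camera call; for the wrist camera it gives the pose at the moment of the call.
- ctrl.sign_off(): hands the job in; it is judged then, once.
The state is a dict: "time": time; "qpos": joint angles; "dq": joint speeds; "joint_efforts": joint torques, N m; "eef_pos": TCP position; "tcp_rot": TCP orientation; "contact_force": force on the tool from outside, world axes, zero at the start; "wrist_torque": the same for the moment, N m; "opening": opening from 0.0 (shut) to 1.0 (fully open); "finger_force": force on a finger pad.
Only numpy, scipy, OpenCV 4.12 (cv2) and the standard library are available. Lean on these libraries where they do the work, as an engineer would, in place of code of your own. Each camera call takes 0.05 s, during which the arm holds its last target. There are 200 camera calls.

## Task

On the sloping assembly stand, swing the brass retaining bar closed over the copper probe, up to its stop so that its free end lies between the two cheeks of the steel bracket. Then take the slimmer of the two lock pins from the white rack and push it through bracket and bar, fully home with its collar flat on the bracket, and let go. Leave the thick pin, the jar and the screwdriver alone.

Things in the scene. Friction and masses are not known exactly. Their poses are not given: they have to be found in the camera images.
- stand: Aluminium stand, fixed: base 220 x 260 mm; origin underside centre, z up. Its plate slopes 25 degrees, rising along the stand's +x, 260 mm wide along y.
- plate_mid (a point): Centre of the sloping plate's upper face (220 mm up the slope x 260 mm), 110 mm above the bench. The copper probe, 44 mm across, lies on it along the slope through this point, its top 56 mm off the plate.
- bracket: Steel bracket on the stand's -y side, fixed. Origin: centre of the hole's mouth on top of the upper cheek, 78 mm off the plate. z: hole axis, out of the hole, square to the plate (leans 25 degrees from vertical towards the stand's -x); x up the slope; y as the stand's. Nothing stands above z = 0.
- low_cheek (a point): Centre of the hole on top of the bracket's lower cheek, 20 mm below the bracket's origin along its z. Both cheeks: 36 mm (x) x 40 mm (y) x 8 mm thick, 11.5 mm round hole; the bar enters the 12 mm gap between. A wall joins them at y -20 to -28 mm. 50 mm free below.
- keeper (a joint): Hinge of the brass bar, which swings parallel to the plate. Radians: 0 at its stop (closed), growing as it opens down the slope, to 1.1. At the stop the bar's hole is 2.5 mm too far up the slope; exactly in line at 0.016, and the pin's tapered nose draws it that far back. Stays where left: dry friction 0.2 N m (about 2 N at the knob).
- keeper_knob (a point): Point on the axis of the bar's upright steel knob (12 mm diameter, 36 mm tall, square to the sloping plate), 18 mm above the bar's upper face, 105 mm from the hinge. Knob's top is 18 mm further. Its z axis is that of the bracket.
- keeper_hinge (a point): On the bar's hinge axis at the bar's upper face, on the stand's +y side; an 8 mm bolt head stands above it. The bar is a flat bar 24 mm wide, 8 mm thick, underside 60 mm off the plate, hole 160 mm from this axis.
- keeper_hole (a point): Centre of the bar's hole (11.5 mm, round, straight through) at the bar's upper face. With the bar closed it lies 10 mm below the bracket's origin along the bracket's z.
- pin: The slim lock pin, the one to use: steel shank 10 mm diameter reaching 44 mm below the origin (the last 12 mm taper to 4 mm), collar 24 mm diameter 4 mm thick above the origin, brass knob 14 mm diameter 36 mm tall on the collar. Origin: centre of the collar's underside; z along the pin towards the knob. 50 to 90 g. It stands upright in the rack, hanging by its collar.
- pin_grip (a point): On the slim pin's axis in its knob, 28 mm above the pin's origin: place to grip.
- pin_tip (a point): Tip of the slim pin's nose, 44 mm below the pin's origin.
- rack: White plastic pin rack, fixed, 60 x 130 mm, top 66 mm high, on two end legs. Origin: underside centre; two 15 mm through holes at y -35 and +35 mm hold the two pins (either way round).
- thick_pin: Bystander: a thicker lock pin (shank 13 mm, collar 30 mm, knob 22 mm diameter, 36 mm tall), same origin and lengths; too thick for the bracket. Stays in the rack.
- jar: Bystander: white jar 56 mm diameter, 65 mm tall; origin underside centre.
- driver: Bystander: screwdriver about 200 mm long lying on the bench along its x; origin under its middle.
Things that resemble listed ones, but are neither listed nor needed, are in the scene too. What is shaped like the pin but turquoise is not meant.

How it is judged:
By the outcome, as a careful person would: the job done as asked, in the order asked, and still so for the second after the job is handed in, with the robot touching nothing.
It also fails if it takes over 50 s, if anything falls off the work surface, if the arm or the gripper's body presses on something with over 40 N, if the wrist force passes 120 N, or if a joint passes its speed limit or range.

## Working session

There is one attempt and no reset: what is moved stays moved. The work goes in short steps, Python scripts to look and compute and a shell command to move; the robot and the scene stay as the last step left them, time stands still between calls to the robot, and variables do not carry over. Pictures are saved under pics/ and viewed, at most 10 in all, crops included, and the job is handed in when it is done.

```bash
mkdir -p pics
cat > h.py <<'E'
import numpy as np, cv2
from plant import ctrl, imaging
def snap(n,f):
    c=imaging.get_calibration(n); im,d=imaging.read_camera(n)
    cv2.imwrite(f'pics/{f}.png',im); np.savez(f'pics/{f}.npz',im=im,d=d,**{k:np.array(c[k]) for k in c})
def load(f): return np.load(f'pics/{f}.npz')
def px(z,u,v,depth=None,r=1):
    f=240/np.tan(np.radians(z['fovy'])/2)
    if depth is None:
        p=z['d'][v-r:v+r+1,u-r:u+r+1]; depth=np.median(p[p>0])
    c=np.array([(u-z['cx'])/f*depth,(v-z['cy'])/f*depth,depth])
    return z['R'].T@(c-z['t'])
E
python3 - <<'E'
from h import *
for n in('scene','top'): snap(n,n+'1')
print(ctrl.get_state())
for n in('scene','top'):
    z=load(n+'1'); print(n,z['fovy'],z['cx'],z['cy'],-z['R'].T@z['t'],z['R'][2])
E
```

```text
{'time': 0.1, 'qpos': array([ 9.70994970e-01,  2.87116206e-01,  1.57803048e+00, -2.23501850e-05,
        1.27862774e+00, -1.50023425e-01]), 'dq': array([ 3.14115390e-04,  1.95518956e-04, -3.37695543e-03,  9.89433792e-05,
       -4.69798661e-04, -9.84790038e-04]), 'joint_efforts': array([ 1.39201715e-03, -4.07293797e+01, -2.93699902e+01, -1.56163519e-04,
        3.39690028e-03,  3.81899270e-06]), 'eef_pos': array([0.29313916, 0.60740334, 0.24905944]), 'tcp_rot': array([ 2.22994843e-01,  9.74819014e-01, -1.01902933e-03, -3.89517374e-04]), 'contact_force': array([-0.27962336,  0.75393938, -0.07936036]), 'wrist_torque': array([-0.00943977,  0.03441325,  0.04601614]), 'finger_force': 0.0, 'opening': 0.9990254347400412}
scene 43.15386580063674 321.1122399417077 236.83910421509137 [ 1.03413361 -0.56585019  1.15446745] [-0.37422634  0.45219853 -0.80961172]
top 54.08327420294592 318.2272958910899 238.82631032742665 [ 0.47149124 -0.01629388  1.08560422] [ 0.10915052  0.00796635 -0.99399331]
```

View pics/scene1.png

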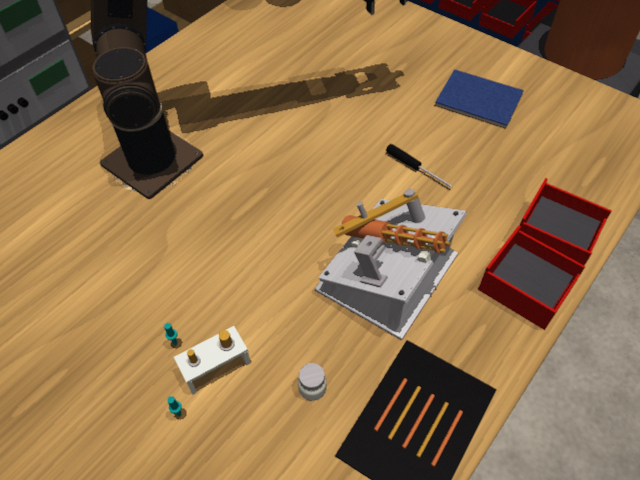

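View pics/top1.png

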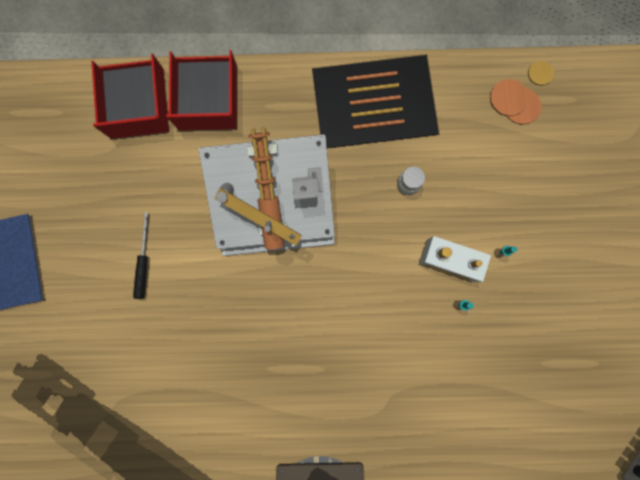

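The scene view shows the stand at about (395,265) and the rack at (212,358). In the top view the bar runs from its hinge at (224,194) to its free end at (297,240). The bracket is at (307,192), the slim pin at (477,264), the thick one at (446,253), and the turquoise decoys at (508,250) and (465,305). I'll enlarge these next.

Run:
```python
from h import *
a=load('top1')['im'];b=load('scene1')['im']
A=cv2.resize(a[130:265,195:340],None,fx=4,fy=4,interpolation=cv2.INTER_CUBIC) #580x540
cv2.imwrite('pics/c1.png',A)
B=cv2.resize(b[180:340,310:470],None,fx=3.7,fy=3.7,interpolation=cv2.INTER_CUBIC)
cv2.imwrite('pics/c2.png',B)
z=load('top1')
for n,u,v in[('slim',477,264),('thick',446,253),('hinge',223,193),('brk',303,188),('barend',294,239),('knob',268,227),('pl1',210,240),('pl2',322,230),('pl3',318,148),('pl4',212,165)]: print(n,px(z,u,v).round(4))
```

```text
slim [ 0.519  -0.3371  0.1054]
thick [ 0.5433 -0.2742  0.1051]
hinge [0.6634 0.1736 0.1908]
brk [0.6866 0.0212 0.1136]
barend [0.5765 0.0405 0.1367]
knob [0.5953 0.0873 0.1874]
pl1 [5.937e-01 2.443e-01 2.000e-04]
pl2 [ 0.6021 -0.0168  0.0707]
pl3 [ 0.7628 -0.0124  0.1445]
pl4 [0.7334 0.207  0.1407]
```

View pics/c1.png

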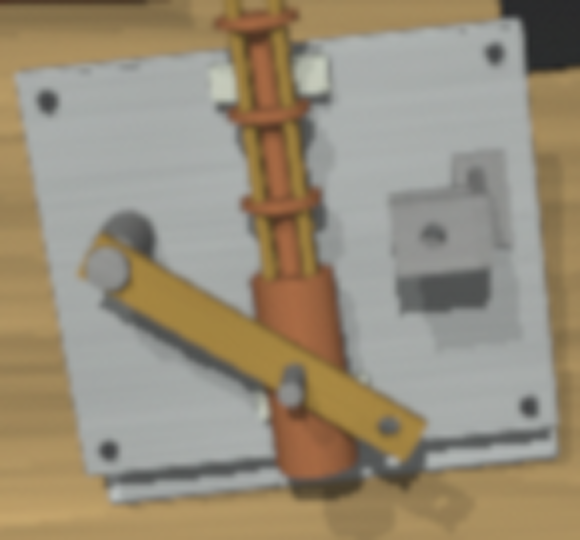

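View pics/c2.png

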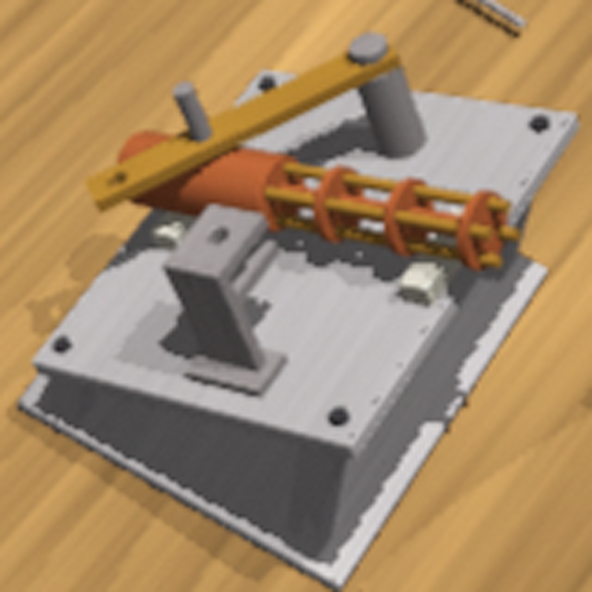

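The crops show the following. Top crop: bolt (107,269), bracket hole (433,235), bar hole (389,426), knob tip about (290,396). Scene crop: bolt (368,45), bracket hole (219,235), bar hole (117,177), knob top (183,90). I'll fit the stand geometry to these points.

```bash
cat > fit.py <<'E'
from h import *
from scipy.optimize import least_squares
from scipy.spatial.transform import Rotation as Ro
Z={'top':load('top1'),'scene':load('scene1')}
def proj(z,X):
    c=z['R']@X+z['t']; f=240/np.tan(np.radians(z['fovy'])/2); return c[:2]/c[2]*f+[z['cx'],z['cy']]
obs={'top':dict(hinge=(107,269),brk=(433,235),hole=(389,426),knob=(290,396)),'scene':dict(hinge=(368,45),brk=(219,235),hole=(117,177),knob=(183,90))}
sc={'top':(4,195,130),'scene':(3.7,310,180)}
def model(p):
    C=p[:3]; Rb=(Ro.from_euler('z',p[3])*Ro.from_euler('y',-np.radians(25))).as_matrix()
    # bracket frame: origin brk = C ; hinge 160 along +y
    a=p[4]; th=a-0.016
    H=np.array([0,.160,-.010]); d=np.array([-np.sin(th),-np.cos(th),0])
    return {'brk':C,'hinge':C+Rb@(H+[0,0,.008]),'hole':C+Rb@(H+.16*d),'knob':C+Rb@(H+.105*d+[0,0,.036])},Rb
def res(p):
    m,_=model(p); r=[]
    for c in obs:
        s,u,v=sc[c]
        for k,o in obs[c].items(): r+=list(proj(Z[c],m[k])-[(o[0]+.5)/s-.5+u,(o[1]+.5)/s-.5+v])
    return r
E
python3 - <<'E'
from fit import *
r=least_squares(res,[.68,.02,.2,0.1,.6]); print(r.x.round(4)); print(np.reshape(r.fun,(-1,2)).round(2))
m,Rb=model(r.x)
for k in m: print(k,m[k].round(4))
print(Rb.round(4)); np.save('fit.npy',r.x)
# pins: knob tops via depth + scene views
z=Z['scene']
for n,u,v in[('slim',193,355),('thick',225,338)]: print(n,px(z,u,v).round(4))
z=Z['top']
print('rack',[px(z,u,v).round(4) for u,v in[(462,256),(486,275),(430,243)]])
a=z['im'];b=Z['scene']['im']
A=cv2.resize(a[220:320,410:530],None,fx=4,fy=4,interpolation=cv2.INTER_CUBIC)
B=cv2.resize(b[310:430,140:260],None,fx=10/3,fy=10/3,interpolation=cv2.INTER_CUBIC)
o=np.zeros((800//2+0,480+400,3),np.uint8); o[:400,:480]=A;o[:400,480:]=B
o=o[:,:800]; cv2.imwrite('pics/c3.png',o)
E
```

```text
[0.6698 0.0188 0.1878 0.0842 0.6797]
[[-0.28 -0.18]
 [-0.11 -0.17]
 [-0.38  0.14]
 [-0.3  -0.65]
 [-0.35 -0.15]
 [-0.36  0.26]
 [-0.46  0.62]
 [-0.21 -0.34]]
brk [0.6698 0.0188 0.1878]
hinge [0.6572 0.1783 0.186 ]
hole [0.5821 0.0455 0.1371]
knob [0.5939 0.09   0.184 ]
[[ 0.9031 -0.0841 -0.4211]
 [ 0.0762  0.9965 -0.0356]
 [ 0.4226  0.      0.9063]]
slim [ 0.5297 -0.3415  0.1019]
thick [ 0.5549 -0.28    0.1072]
rack [array([ 0.5388, -0.3182,  0.0674]), array([ 0.4984, -0.391 , -0.0007]), array([ 0.5699, -0.2536,  0.0542])]
```

View pics/c3.png

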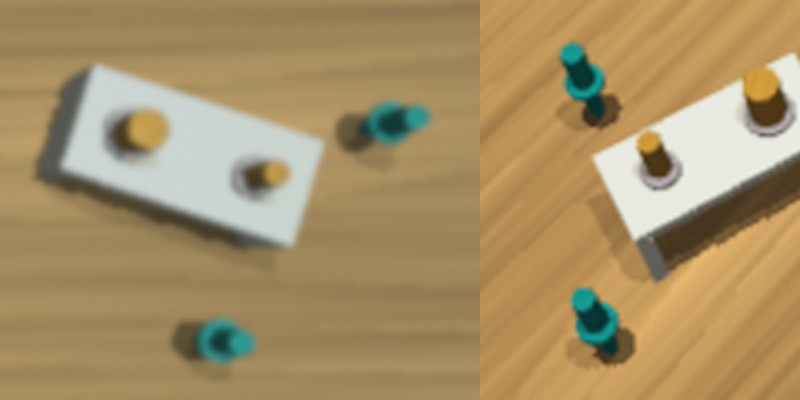

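The fit is good to about 0.5 px. The rack crop puts the slim pin's knob top at (276,174) in the top part and (170,141) in the scene part. Next I'll work out the pin position and the move to the bar's knob.

```bash
cat > tgt.py <<'E'
from fit import *
P=np.load('fit.npy'); M,Rb=model(P); C=P[:3]
def knobpt(a,dx=0,h=.026):  # world point: knob axis at bar angle a, shifted dx up slope, h above bar face
    th=a-.016; return C+Rb@np.array([-.105*np.sin(th)+dx,.16-.105*np.cos(th),-.010+h])
def Rt(tilt=25,s=1):
    B=(Ro.from_euler('z',P[3])*Ro.from_euler('y',-np.radians(tilt))).as_matrix()
    y=s*B[:,0]; z=-B[:,2]; return Ro.from_matrix(np.c_[np.cross(y,z),y,z])
def go(t,R,st=None):
    st=st or ctrl.get_state(); q=Ro.from_quat(st['tcp_rot'])
    print('shift',((t-st['eef_pos'])/.15).round(3),'turn',((R*q.inv()).as_rotvec()/(np.pi/2)).round(3))
E
python3 - <<'E'
from tgt import *
def r(p):
    o=[]
    for c,u,v in[('top',478.6,263.1),('scene',190.65,351.95)]: o+=list(proj(Z[c],np.array([*p,.106]))-[u,v])
    return o
s=least_squares(r,[.52,-.34]); print('slim',s.x.round(4),s.fun.round(2)); np.save('slim.npy',s.x)
for n,u,v in[('A',513,249),('B',470,305)]: print(n,px(Z['top'],u,v).round(3))
a=P[4]; print('angle',a); print(Ro.from_quat(ctrl.get_state()['tcp_rot']).as_matrix().round(2))
for s in(1,-1):
    go(knobpt(a,h=.12),Rt(25,s))
print(knobpt(a),knobpt(0), (knobpt(0)-knobpt(a))/.15)
E
```

```text
slim [ 0.5222 -0.3405] [ 0.05 -0.72 -0.47 -0.55]
A [ 0.55  -0.423  0.083]
B [ 0.434 -0.324  0.084]
angle 0.6796652563168863
[[-0.9   0.43 -0.  ]
 [ 0.43  0.9  -0.  ]
 [ 0.   -0.   -1.  ]]
shift [ 1.769 -3.469  0.074] turn [ 0.165 -0.241 -0.649]
shift [ 1.769 -3.469  0.074] turn [-0.275 -0.189  1.315]
[0.59811653 0.09032376 0.17497693] [0.65992042 0.07318835 0.20302222] [ 0.41202595 -0.11423606  0.18696856]
```

```bash
R='[0.118,-0.231,0.005,0.011,-0.016,-0.0433, 0.118,-0.231,0.005,0.011,-0.016,-0.0433, 0.118,-0.231,0.005,0.011,-0.016,-0.0433, 0.118,-0.231,0.005,0.011,-0.016,-0.0433, 0.118,-0.231,0.005,0.011,-0.016,-0.0433]'
python3 -m handwheel '[0.118,-0.231,0.005,0.011,-0.016,-0.0433, 0.118,-0.231,0.005,0.011,-0.016,-0.0433, 0.118,-0.231,0.005,0.011,-0.016,-0.0433, 0.118,-0.231,0.005,0.011,-0.016,-0.0433, 0.118,-0.231,0.005,0.011,-0.016,-0.0433]' 0.4 40
python3 -m handwheel '[0.118,-0.231,0.005,0.011,-0.016,-0.0433, 0.118,-0.231,0.005,0.011,-0.016,-0.0433, 0.118,-0.231,0.005,0.011,-0.016,-0.0433, 0.118,-0.231,0.005,0.011,-0.016,-0.0433, 0.118,-0.231,0.005,0.011,-0.016,-0.0433]'
python3 -m handwheel '[0.118,-0.231,0.005,0.011,-0.016,-0.0433, 0.118,-0.231,0.005,0.011,-0.016,-0.0433, 0.118,-0.231,0.005,0.011,-0.016,-0.0433, 0.118,-0.231,0.005,0.011,-0.016,-0.0433, 0.118,-0.231,0.005,0.011,-0.016,-0.0433]'
python3 -c "
from tgt import *
go(knobpt(P[4],h=.12),Rt()); go(knobpt(P[4],h=.026),Rt())"
```

```text
time: 0.52
eef_pos: [0.3821, 0.4328, 0.2534]
tcp_rot: [0.385, 0.92, 0.056, 0.052]
contact_force: [0.6, 0.1, 0.6]
opening: 0.4
finger_force: 0.0
time: 0.93
eef_pos: [0.4706, 0.2595, 0.2575]
tcp_rot: [0.533, 0.833, 0.11, 0.101]
contact_force: [0.7, -0.5, 0.6]
opening: 0.396
finger_force: 0.0
time: 1.35
eef_pos: [0.5591, 0.0862, 0.2613]
tcp_rot: [0.662, 0.717, 0.16, 0.147]
contact_force: [0.4, -0.1, -0.1]
opening: 0.402
finger_force: 0.0
shift [-0.004  0.005 -0.007] turn [-0.001  0.001  0.003]
shift [ 0.26   0.027 -0.575] turn [-0.001  0.001  0.003]
```

```bash
python3 -m handwheel '[0.052,0.005,-0.115,0,0,0.003, 0.052,0.005,-0.115,0,0,0, 0.052,0.005,-0.115,0,0,0, 0.052,0.006,-0.115,0,0,0, 0.052,0.006,-0.115,0,0,0]'
python3 - <<'E'
from tgt import *
snap('scene','s2'); im=load('s2')['im']
cv2.imwrite('pics/c4.png',cv2.resize(im[180:340,310:470],None,fx=3.7,fy=3.7,interpolation=cv2.INTER_CUBIC))
p=ctrl.get_state()['eef_pos']
for a in(.5,.35,.2,.1,.03,0,-.03): print(a,((knobpt(a,dx=.0105)-p)/.15).round(3))
E
```

```text
time: 1.77
eef_pos: [0.5979, 0.0919, 0.1739]
tcp_rot: [0.659, 0.72, 0.16, 0.146]
contact_force: [0.5, 0.1, 0.4]
opening: 0.403
finger_force: 0.0
0.5 [ 0.175 -0.065  0.11 ]
0.35 [ 0.265 -0.099  0.15 ]
0.2 [ 0.359 -0.118  0.193]
0.1 [ 0.423 -0.122  0.223]
0.03 [ 0.467 -0.121  0.243]
0 [ 0.486 -0.119  0.252]
-0.03 [ 0.505 -0.117  0.261]
```

View pics/c4.png

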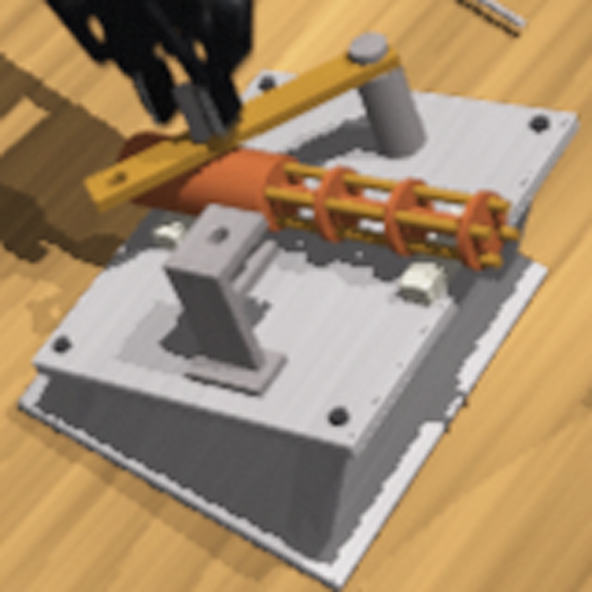

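The fingers straddle the knob at about (205,115) in the crop, and the bar hasn't moved. Now I'll sweep it closed along the arc.

```bash
python3 -m handwheel '[0.045,-0.016,0.028,0,0,0, 0.045,-0.017,0.028,0,0,0, 0.043,-0.016,0.027,0,0,0, 0.042,-0.016,0.027,0,0,0, 0.045,-0.017,0.020,0,0,0]'
python3 -m handwheel '[0.045,-0.017,0.020,0,0,0, 0.047,-0.010,0.022,0,0,0, 0.047,-0.009,0.021,0,0,0, 0.032,-0.002,0.015,0,0,0, 0.032,-0.002,0.015,0,0,0]'
python3 -m handwheel '[0.015,0,0.007,0,0,0, 0.015,0,0.007,0,0,0, 0.014,0,0.006,0,0,0]'
python3 -c "
from tgt import *
p=ctrl.get_state()['eef_pos']
for a in(.03,0,-.03): print(a,((knobpt(a,dx=.0105)-p)/.15).round(3))"
```

```text
time: 2.23
eef_pos: [0.6311, 0.0792, 0.1956]
tcp_rot: [0.659, 0.72, 0.16, 0.147]
contact_force: [-3.5, -3.2, -2.1]
opening: 0.399
finger_force: 2.2
time: 2.65
eef_pos: [0.6625, 0.0738, 0.2099]
tcp_rot: [0.659, 0.72, 0.161, 0.147]
contact_force: [-3.3, -1.4, -0.8]
opening: 0.4
finger_force: 1.4
time: 2.9
eef_pos: [0.6682, 0.0743, 0.2122]
tcp_rot: [0.659, 0.72, 0.16, 0.146]
contact_force: [-7.9, -1.2, 0.6]
opening: 0.398
finger_force: 4.2
0.03 [-0.011 -0.003 -0.041]
0 [ 0.008 -0.002 -0.032]
-0.03 [ 0.027  0.    -0.023]
```

```bash
python3 -m handwheel '[0.012,0,0.005,0,0,0, 0.012,0,0.005,0,0,0, 0,0,0,0,0,0]'
```

```text
time: 3.15
eef_pos: [0.6687, 0.0745, 0.2113]
tcp_rot: [0.659, 0.721, 0.157, 0.143]
contact_force: [-12.3, -1.7, 2.5]
opening: 0.404
finger_force: 5.1
```

```bash
python3 -m handwheel '[-0.03,-0.003,-0.014,0,0,0, -0.03,-0.003,-0.014,0,0,0, -0.07,-0.006,0.151,0,0,0, -0.07,-0.006,0.151,0,0,0, -0.07,-0.006,0.151,0,0,0]'
python3 -m handwheel '[-0.07,-0.006,0.151,0,0,0, -0.07,-0.006,0.151,0,0,0]'
python3 - <<'E'
from tgt import *
s=np.load('slim.npy')
for h in(.094,.20): go(np.array([*s,h]),Rt(0))
E
```

```text
time: 3.57
eef_pos: [0.631, 0.0705, 0.2779]
tcp_rot: [0.659, 0.72, 0.161, 0.147]
contact_force: [0.0, -0.3, -0.3]
opening: 0.402
finger_force: 0.0
time: 3.73
eef_pos: [0.6101, 0.0687, 0.3243]
tcp_rot: [0.659, 0.72, 0.161, 0.148]
contact_force: [0.1, 0.1, 0.8]
opening: 0.4
finger_force: 0.0
shift [-0.586 -2.728 -1.535] turn [-0.024  0.28  -0.003]
shift [-0.586 -2.728 -0.829] turn [-0.024  0.28  -0.003]
```

```bash
python3 -m handwheel '[-0.049,-0.227,-0.069,-0.002,0.0233,0, -0.049,-0.227,-0.069,-0.002,0.0233,0, -0.049,-0.227,-0.069,-0.002,0.0233,0, -0.049,-0.227,-0.069,-0.002,0.0233,0, -0.049,-0.227,-0.069,-0.002,0.0233,0]' 0.5
python3 -m handwheel '[-0.049,-0.227,-0.069,-0.002,0.0233,0, -0.049,-0.227,-0.069,-0.002,0.0233,0, -0.049,-0.227,-0.069,-0.002,0.0233,0, -0.049,-0.227,-0.069,-0.002,0.0233,0, -0.049,-0.227,-0.069,-0.002,0.0233,0]'
python3 -m handwheel '[-0.049,-0.227,-0.069,-0.002,0.0233,0, -0.049,-0.227,-0.069,-0.002,0.0233,-0.003, 0,0,0,0,0,0]'
python3 - <<'E'
from tgt import *
s=np.load('slim.npy')
for h in(.094,.20): go(np.array([*s,h]),Rt(0))
snap('wrist','w1'); snap('top','top2'); snap('scene','s3')
A=cv2.resize(load('top2')['im'][130:265,195:340],None,fx=3,fy=3,interpolation=cv2.INTER_CUBIC)[:,:390]
B=cv2.resize(load('s3')['im'][180:315,310:440],None,fx=3,fy=3,interpolation=cv2.INTER_CUBIC)
cv2.imwrite('pics/c5.png',np.hstack([A,B]))
E
```

```text
time: 4.15
eef_pos: [0.5736, -0.1031, 0.2714]
tcp_rot: [0.67, 0.732, 0.094, 0.087]
contact_force: [1.2, 0.2, -0.4]
opening: 0.5
finger_force: 0.0
time: 4.57
eef_pos: [0.5369, -0.2739, 0.2192]
tcp_rot: [0.675, 0.737, 0.026, 0.025]
contact_force: [1.2, -0.1, -0.2]
opening: 0.501
finger_force: 0.0
time: 4.82
eef_pos: [0.5209, -0.3451, 0.1959]
tcp_rot: [0.679, 0.734, -0.002, -0.001]
contact_force: [-0.7, 1.0, 0.0]
opening: 0.497
finger_force: 0.0
shift [ 0.009  0.031 -0.68 ] turn [ 0.001 -0.003  0.004]
shift [0.009 0.031 0.027] turn [ 0.001 -0.003  0.004]
```

View pics/w1.png

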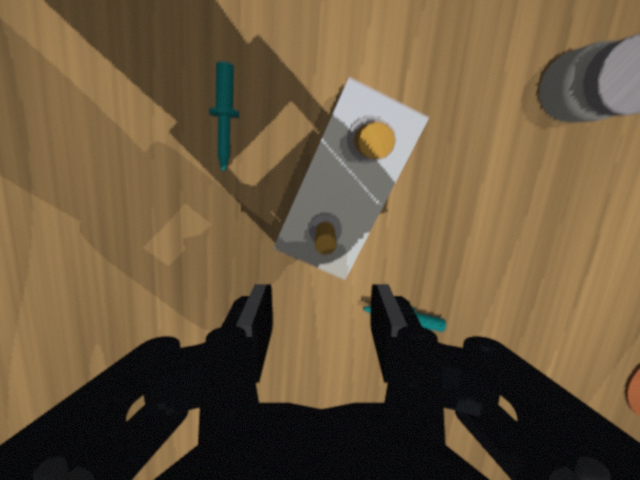

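View pics/c5.png

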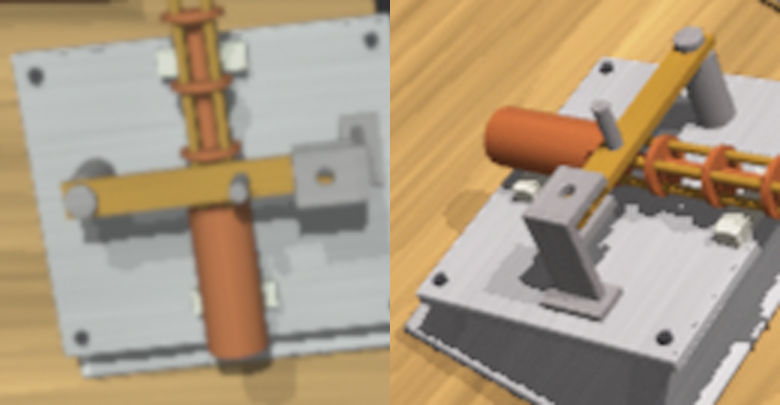

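The bar is closed: its free end sits between the cheeks and brass shows through the bracket hole at (325,177). In the wrist view the slim pin's knob top is at about (326,246). I'll check that against the estimate.

Run:
```python
from tgt import *
s=np.load('slim.npy'); w=load('w1')
for h in(.106,.07): print(proj(w,np.array([*s,h])))
print(px(w,326,246,r=2), -w['R'].T@w['t'])
im=w['im'].astype(int); b,g,r=im[...,0],im[...,1],im[...,2]
m=((r-b)>35)&(r>g+12); m[:, :300]=0;m[:,350:]=0;m[:215]=0;m[262:]=0
v,u=np.nonzero(m); print(len(u),u.min(),u.max(),v.min(),v.max(),u.mean())
d=w['d'][215:262,305:350]; 
for vv in range(222,258,3): print(vv,w['d'][vv,310:342:3].round(3))
```

```text
[323.6067167  244.66701247]
[323.45320324 229.82952585]
[ 0.52378445 -0.34108381  0.10666673] [ 0.51615961 -0.27354392  0.31996576]
501 300 335 223 261 324.9121756487026
222 [0.261 0.257 0.256 0.256 0.257 0.257 0.256 0.257 0.257 0.258 0.26 ]
225 [0.257 0.257 0.257 0.254 0.25  0.248 0.249 0.255 0.257 0.258 0.257]
228 [0.257 0.259 0.255 0.244 0.241 0.24  0.241 0.246 0.257 0.259 0.257]
231 [0.258 0.258 0.246 0.238 0.234 0.233 0.234 0.239 0.25  0.259 0.259]
234 [0.258 0.261 0.238 0.23  0.227 0.225 0.228 0.23  0.24  0.259 0.259]
237 [0.259 0.261 0.231 0.222 0.223 0.222 0.222 0.223 0.23  0.26  0.264]
240 [0.265 0.261 0.222 0.223 0.222 0.222 0.223 0.223 0.224 0.    0.266]
243 [0.265 0.266 0.224 0.224 0.223 0.224 0.223 0.224 0.223 0.266 0.265]
246 [0.265 0.265 0.224 0.223 0.223 0.224 0.225 0.224 0.225 0.266 0.265]
249 [0.267 0.267 0.226 0.225 0.225 0.225 0.224 0.224 0.226 0.266 0.266]
252 [0.268 0.267 0.266 0.226 0.226 0.225 0.225 0.226 0.267 0.266 0.267]
255 [0.268 0.268 0.267 0.266 0.226 0.226 0.225 0.267 0.267 0.267 0.268]
```

```bash
python3 -m handwheel '[0.014,0.029,-0.12,0.001,-0.003,0.004, 0,0,-0.14,0,0,0, 0,0,-0.14,0,0,0, 0,0,-0.14,0,0,0, 0,0,-0.14,0,0,0]'
python3 -m handwheel '[0,0,0,0,0,0, 0,0,0,0,0,0, 0,0,0,0,0,0, 0,0,0,0,0,0]' 0 60
python3 -c "
from tgt import *
go(np.array([.523,-.3407,.094]),Rt(0))"
```

```text
time: 5.38
eef_pos: [0.5253, -0.3344, 0.0968]
tcp_rot: [0.674, 0.739, 0.002, 0.001]
contact_force: [1.0, 0.2, 0.3]
opening: 0.501
finger_force: 0.0
time: 5.72
eef_pos: [0.525, -0.3359, 0.0983]
tcp_rot: [0.674, 0.738, 0.001, 0.001]
contact_force: [-0.6, 0.2, 0.3]
opening: 0.142
finger_force: 58.4
shift [-0.013 -0.032 -0.029] turn [-0.     0.002 -0.004]
```

The arm was still settling when I took that reading, so the grip is about 5 mm off along the pads. I'll re-grip while the pin is still in the rack.

```bash
python3 -m handwheel '[0,0,0,0,0,0, 0,0,0,0,0,0, 0,0,0,0,0,0]' 0.5
python3 -m handwheel '[0,0,0,0,0,0, 0,0,0,0,0,0]'
python3 -c "
from tgt import *
go(np.array([.523,-.3407,.094]),Rt(0))
for i in range(4): snap('wrist','w2'); print(ctrl.get_state()['eef_pos'])
"
```

```text
time: 5.97
eef_pos: [0.5246, -0.3363, 0.0973]
tcp_rot: [0.675, 0.738, 0.001, 0.001]
contact_force: [-0.9, -0.4, -0.3]
opening: 0.498
finger_force: 0.0
time: 6.13
eef_pos: [0.5241, -0.336, 0.0965]
tcp_rot: [0.675, 0.738, 0.001, 0.0]
contact_force: [0.6, -0.5, -0.3]
opening: 0.499
finger_force: 0.0
shift [-0.008 -0.031 -0.017] turn [-0.001  0.001 -0.003]
[ 0.52405927 -0.33594927  0.09632174]
[ 0.52400511 -0.33587603  0.0961834 ]
[ 0.52398456 -0.3358652   0.09612496]
[ 0.52396675 -0.33584304  0.09607465]
```

```bash
python3 -m handwheel '[-0.007,-0.016,-0.007,0,0,0, 0,-0.016,-0.007,0,0,0, 0,0,0,0,0,0, 0,0,0,0,0,0, 0,0,0,0,0,0]'
python3 -m handwheel '[0,0,0,0,0,0, 0,0,0,0,0,0, 0,0,0,0,0,0, 0,0,0,0,0,0]' 0 60
python3 -c "
from tgt import *
go(np.array([.523,-.3407,.094]),Rt(0))"
```

```text
time: 6.75
eef_pos: [0.5229, -0.3407, 0.0939]
tcp_rot: [0.675, 0.738, 0.001, -0.0]
contact_force: [-0.5, 0.7, -0.0]
opening: 0.501
finger_force: 0.0
time: 7.08
eef_pos: [0.5231, -0.3406, 0.0943]
tcp_rot: [0.675, 0.738, 0.001, -0.0]
contact_force: [0.9, -0.0, 0.5]
opening: 0.141
finger_force: 58.4
shift [-0.001 -0.    -0.002] turn [-0.001  0.001 -0.004]
```

```bash
python3 -m handwheel '[0,0,0.1,0,0,0, 0,0,0.15,0,0,0, 0,0,0.2,0,0,0, 0,0,0.2,0,0,0, 0,0,0.15,0,0,0]'
python3 -m handwheel '[0,0,0,0,0,0, 0,0,0,0,0,0, 0,0,0,0,0,0]'
python3 -c "
from tgt import *
go(C+Rb[:,2]*.108,Rt())"
```

```text
time: 7.5
eef_pos: [0.5233, -0.3408, 0.2164]
tcp_rot: [0.675, 0.738, 0.001, 0.001]
contact_force: [0.1, -0.2, 0.0]
opening: 0.142
finger_force: 58.5
time: 7.75
eef_pos: [0.5223, -0.34, 0.2124]
tcp_rot: [0.675, 0.738, 0.001, -0.002]
contact_force: [-0.8, 0.5, -0.4]
opening: 0.143
finger_force: 58.6
shift [0.68  2.366 0.489] turn [ 0.022 -0.277 -0.004]
```

```bash
python3 -m handwheel '[0.045,0.158,0.033,0.0015,-0.0185,0, 0.045,0.158,0.033,0.0015,-0.0185,0, 0.045,0.158,0.033,0.0015,-0.0185,0, 0.045,0.158,0.033,0.0015,-0.0185,0, 0.045,0.158,0.033,0.0015,-0.0185,0]'
python3 -m handwheel '[0.045,0.158,0.033,0.0015,-0.0185,0, 0.045,0.158,0.033,0.0015,-0.0185,0, 0.045,0.158,0.033,0.0015,-0.0185,0, 0.045,0.158,0.033,0.0015,-0.0185,0, 0.045,0.158,0.033,0.0015,-0.0185,0]'
python3 -m handwheel '[0.045,0.158,0.033,0.0015,-0.0185,0, 0.045,0.158,0.033,0.0015,-0.0185,0, 0.045,0.158,0.033,0.0015,-0.0185,0, 0.045,0.158,0.033,0.0015,-0.0185,0, 0.045,0.158,0.033,0.0015,-0.0185,-0.003]'
python3 -m handwheel '[0,0,0,0,0,0, 0,0,0,0,0,0, 0,0,0,0,0,0, 0,0,0,0,0,0, 0,0,0,0,0,0]'
python3 - <<'E'
from tgt import *
go(C+Rb[:,2]*.108,Rt()); snap('scene','s4'); snap('top','t4'); snap('wrist','w4')
st=ctrl.get_state(); tip=st['eef_pos']+Ro.from_quat(st['tcp_rot']).as_matrix()[:,2]*.072
print('pred tip',[proj(load(f),tip).round(1) for f in('s4','t4')], [proj(load(f),C).round(1) for f in('s4','t4')])
A=cv2.resize(load('t4')['im'][130:230,250:350],None,fx=4,fy=4,interpolation=cv2.INTER_CUBIC)
B=cv2.resize(load('s4')['im'][190:290,310:410],None,fx=4,fy=4,interpolation=cv2.INTER_CUBIC)
cv2.imwrite('pics/c6.png',np.hstack([A,B]))
E
```

```text
time: 8.17
eef_pos: [0.5557, -0.2204, 0.2357]
tcp_rot: [0.673, 0.736, 0.055, 0.047]
contact_force: [0.4, -0.1, -0.5]
opening: 0.142
finger_force: 58.6
time: 8.58
eef_pos: [0.5894, -0.102, 0.2604]
tcp_rot: [0.668, 0.73, 0.107, 0.097]
contact_force: [0.7, -0.7, -1.5]
opening: 0.143
finger_force: 58.6
time: 9.0
eef_pos: [0.6232, 0.0162, 0.2849]
tcp_rot: [0.661, 0.719, 0.159, 0.146]
contact_force: [0.8, -0.1, -0.6]
opening: 0.146
finger_force: 58.6
time: 9.42
eef_pos: [0.6239, 0.0139, 0.2873]
tcp_rot: [0.661, 0.719, 0.159, 0.147]
contact_force: [0.1, 0.4, -1.2]
opening: 0.145
finger_force: 58.6
shift [ 0.002  0.007 -0.01 ] turn [0.001 0.001 0.   ]
pred tip [array([362.3, 229.6]), array([303.3, 192.1])] [array([368.5, 243.4]), array([302.8, 188.2])]
```

View pics/c6.png

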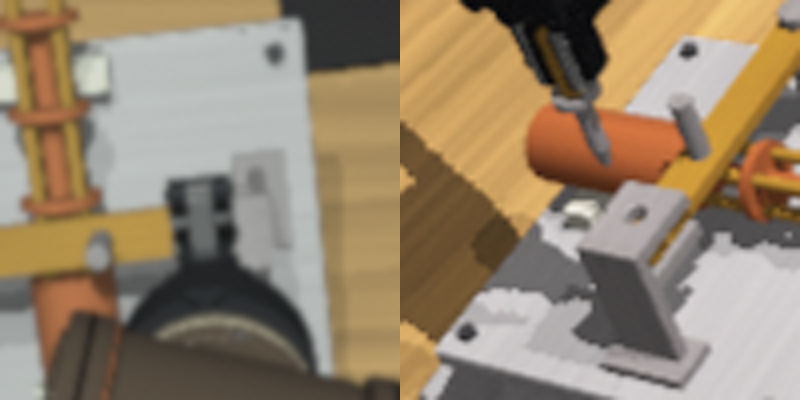

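The tip is within about 1 px of the prediction and the hole at (635,214) is where the fit puts it. I'll go down to just above the mouth, check, then insert.

```bash
python3 -m handwheel '[0.023,0.006,-0.05,0,0,0, 0.022,0.005,-0.046,0,0,0, 0.021,0.002,-0.045,0,0,0, 0.021,0.002,-0.045,0,0,0, 0,0,0,0,0,0]'
python3 -m handwheel '[0,0,0,0,0,0, 0,0,0,0,0,0, 0,0,0,0,0,0]'
python3 - <<'E'
from tgt import *
st=ctrl.get_state();R=Ro.from_quat(st['tcp_rot']).as_matrix()
tip=st['eef_pos']+R[:,2]*.072
print('tip in bracket mm',(Rb.T@(tip-C)*1e3).round(2),'axis',(Rb.T@R[:,2]).round(4))
snap('scene','s5'); z=load('s5')
print(proj(z,tip),proj(z,C))
B=cv2.resize(z['im'][200:275,325:425],None,fx=6,fy=6,interpolation=cv2.INTER_CUBIC)
cv2.imwrite('pics/c7.png',B)
E
```

```text
time: 9.98
eef_pos: [0.6367, 0.0174, 0.2572]
tcp_rot: [0.66, 0.719, 0.159, 0.146]
contact_force: [0.2, -0.5, -1.5]
opening: 0.138
finger_force: 58.6
time: 10.23
eef_pos: [0.6375, 0.0172, 0.2609]
tcp_rot: [0.66, 0.719, 0.16, 0.148]
contact_force: [-0.6, -0.3, 0.2]
opening: 0.14
finger_force: 58.6
tip in bracket mm [1.82 1.   7.9 ] axis [ 0.0033 -0.0013 -1.    ]
[368.1945317  240.30285497] [368.46144175 243.40532353]
```

View pics/c7.png

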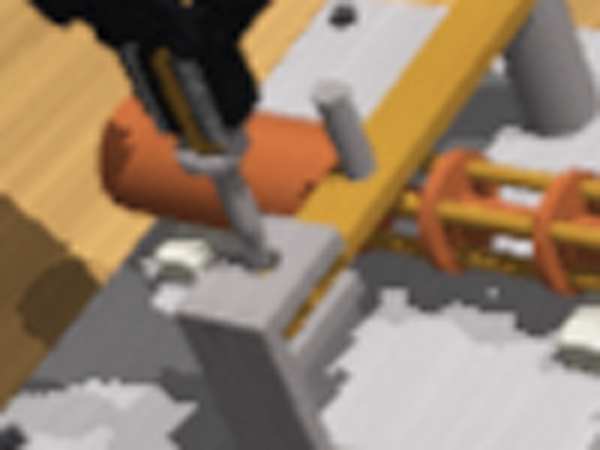

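The nose sits over the hole mouth at about (268,258). I'll re-read the settled pose.

```bash
cat > tip.py <<'E'
from tgt import *
ps=[]
for i in range(4): imaging.read_camera('wrist'); st=ctrl.get_state(); ps.append(Rb.T@(st['eef_pos']+Ro.from_quat(st['tcp_rot']).as_matrix()[:,2]*.072-C)*1e3)
print(np.round(ps,2)); R=Ro.from_quat(st['tcp_rot'])
print('axis',(Rb.T@R.as_matrix()[:,2]).round(4),'F',(Rb.T@st['contact_force']).round(1)); go(C+Rb[:,2]*(.072+ps[-1][2]/1e3),Rt())
E
python3 tip.py
```

```text
[[1.91 0.99 8.07]
 [1.84 1.   8.03]
 [1.72 0.98 7.93]
 [1.63 1.   7.88]]
axis [ 0.0031 -0.0013 -1.    ] F [-0.9  0.1 -0.1]
shift [-0.008 -0.008 -0.004] turn [ 0.001  0.002 -0.   ]
```

```bash
python3 -m handwheel '[-0.005,-0.006,-0.002,0,0,0, 0.014,0.001,-0.03,0,0,0, 0.014,0.001,-0.03,0,0,0, 0.014,0.001,-0.03,0,0,0, 0,0,0,0,0,0]'; python3 tip.py
```

```text
time: 10.9
eef_pos: [0.6426, 0.017, 0.2448]
tcp_rot: [0.66, 0.719, 0.159, 0.147]
contact_force: [-0.2, 1.4, -0.7]
opening: 0.144
finger_force: 58.6
[[-0.41  0.45 -8.4 ]
 [-0.13  0.32 -8.01]
 [ 0.13  0.22 -7.69]
 [ 0.29  0.19 -7.49]]
axis [ 0.0019 -0.001  -1.    ] F [ 0.4 -0.  -1.5]
shift [-0.001 -0.002 -0.   ] turn [ 0.001  0.001 -0.001]
```

```bash
python3 -m handwheel '[0.011,0.001,-0.024,0,0,0, 0.011,0.001,-0.024,0,0,0, 0.011,0.001,-0.024,0,0,0, 0.011,0.001,-0.024,0,0,0, 0.011,0.001,-0.024,0,0,0]'; python3 tip.py
```

```text
time: 11.52
eef_pos: [0.6512, 0.018, 0.2283]
tcp_rot: [0.66, 0.719, 0.16, 0.148]
contact_force: [-2.2, 4.7, 1.9]
opening: 0.14
finger_force: 59.0
[[ 1.400e-01  6.800e-01 -2.824e+01]
 [ 1.000e-01  6.200e-01 -2.813e+01]
 [ 6.000e-02  6.000e-01 -2.802e+01]
 [ 2.000e-02  6.000e-01 -2.791e+01]]
axis [ 2.e-03 -3.e-04 -1.e+00] F [ 0.8  4.5 -2.7]
shift [ 0.001 -0.004  0.   ] turn [ 0.     0.001 -0.   ]
```

```bash
python3 -m handwheel '[0.008,0.004,-0.018,0,0,0, 0.008,0.002,-0.018,0,0,0, 0.008,0.001,-0.018,0,0,0, 0.008,0.001,-0.018,0,0,0]'; python3 tip.py
```

```text
time: 12.05
eef_pos: [0.656, 0.0186, 0.2177]
tcp_rot: [0.66, 0.719, 0.16, 0.148]
contact_force: [-1.3, 3.5, 0.2]
opening: 0.146
finger_force: 58.6
[[  0.14   0.83 -39.64]
 [  0.13   0.81 -39.55]
 [  0.16   0.83 -39.48]
 [  0.14   0.82 -39.41]]
axis [ 0.0025 -0.0013 -1.    ] F [ 0.3  2.4 -2.1]
shift [ 0.001 -0.006  0.   ] turn [ 0.001  0.002 -0.   ]
```

```bash
python3 -m handwheel '[0.005,0.002,-0.011,0,0,0, 0.005,0.001,-0.011,0,0,0, 0.005,0,-0.011,0,0,0, 0.004,0,-0.008,0,0,0, 0,0,0,0,0,0]'; python3 tip.py
```

```text
time: 12.67
eef_pos: [0.6576, 0.0188, 0.2148]
tcp_rot: [0.66, 0.72, 0.158, 0.147]
contact_force: [-19.2, 1.3, 14.8]
opening: 0.141
finger_force: 61.6
[[  0.33   0.94 -42.43]
 [  0.35   0.96 -42.43]
 [  0.33   0.98 -42.42]
 [  0.34   0.94 -42.42]]
axis [-4.0e-04 -1.3e-03 -1.0e+00] F [-9.5  1.4 21.8]
shift [-0.002 -0.007 -0.001] turn [ 0.002 -0.    -0.002]
```

I've used all ten picture views, so from here I check by force and numbers. I'll press a little more to see whether the collar is solidly seated.

```bash
python3 -m handwheel '[0.006,0.001,-0.013,0,0,0, 0,0,0,0,0,0, 0,0,0,0,0,0]'; python3 tip.py
```

```text
time: 13.12
eef_pos: [0.6577, 0.0188, 0.2147]
tcp_rot: [0.659, 0.72, 0.158, 0.146]
contact_force: [-30.6, 0.3, 24.7]
opening: 0.143
finger_force: 63.1
[[  0.36   0.99 -42.53]
 [  0.33   1.01 -42.52]
 [  0.36   0.99 -42.52]
 [  0.36   0.97 -42.51]]
axis [-0.0022 -0.0012 -1.    ] F [-15.3   1.7  35.8]
shift [-0.003 -0.007 -0.001] turn [ 0.002 -0.001 -0.002]
```

```bash
python3 -m handwheel '[-0.006,-0.001,0.013,0,0,0, -0.003,0,0.006,0,0,0, 0,0,0,0,0,0]'; python3 tip.py
python3 -m handwheel '[0,0,0,0,0,0, 0,0,0,0,0,0, 0,0,0,0,0,0, 0,0,0,0,0,0]' 0.45; python3 tip.py
```

```text
time: 13.57
eef_pos: [0.6575, 0.0188, 0.2148]
tcp_rot: [0.66, 0.719, 0.159, 0.148]
contact_force: [-12.7, 2.2, 11.5]
opening: 0.145
finger_force: 60.2
[[  0.4    0.96 -42.37]
 [  0.34   0.95 -42.39]
 [  0.39   0.95 -42.38]
 [  0.38   0.94 -42.38]]
axis [ 7.0e-04 -1.4e-03 -1.0e+00] F [-7.3  2.3 16.4]
shift [-0.001 -0.007 -0.001] turn [ 0.002  0.001 -0.001]
time: 14.1
eef_pos: [0.6585, 0.0186, 0.2125]
tcp_rot: [0.66, 0.719, 0.16, 0.148]
contact_force: [-0.7, -0.7, -0.1]
opening: 0.451
finger_force: 0.0
[[  0.25   0.76 -45.03]
 [  0.18   0.85 -45.06]
 [  0.18   0.94 -45.04]
 [  0.15   1.04 -45.03]]
axis [ 0.0023 -0.0013 -1.    ] F [ 0.4  1.1 -0.3]
shift [ 0.001 -0.008  0.   ] turn [ 0.001  0.002 -0.   ]
```

```bash
python3 -m handwheel '[-0.028,-0.002,0.06,0,0,0, -0.056,-0.005,0.121,0,0,0, -0.07,-0.006,0.151,0,0,0, -0.07,-0.006,0.151,0,0,0, -0.07,-0.006,0.151,0,0,0]'
python3 -m handwheel '[-0.2,0,0.1,0,0,0, -0.2,0,0.1,0,0,0, -0.2,0,0.1,0,0,0, 0,0,0,0,0,0, 0,0,0,0,0,0]'
python3 - <<'E'
from tgt import *
for n in('scene','top','wrist'):
    snap(n,n+'9'); z=load(n+'9')
    f=240/np.tan(np.radians(z['fovy'])/2); v,u=np.mgrid[:480,:640]; d=z['d'].astype(float)
    X=(np.stack([(u-z['cx'])/f*d,(v-z['cy'])/f*d,d],-1)-z['t'])@z['R']
    B=(X-C)@Rb*1e3; ok=d>0
    rr=np.hypot(B[...,0],B[...,1])
    k=ok&(rr<11)&(B[...,2]>30)&(B[...,2]<60)
    print(n,'knob top pts',k.sum(),B[k].mean(0).round(1) if k.any() else '',np.percentile(B[k][:,2],[50,80,95]).round(1) if k.any() else '')
    c=ok&(rr<13)&(rr>8)&(B[...,2]>-6)&(B[...,2]<15); print(' collar z',np.percentile(B[c][:,2],[25,50,75]).round(1) if c.any() else '',c.sum())
    e=ok&(abs(B[...,0])<17)&(abs(B[...,1])<19)&(rr>14)&(abs(B[...,2])<8); print(' cheek z',np.median(B[e][:,2]).round(1) if e.any() else '',e.sum())
    q=np.array([C+Rb[:,2]*h for h in(.04,.004,0)]); print(' exp px',[proj(z,x).round(0) for x in q])
    # brass knob pixels near expected top
    p=proj(z,q[0]).astype(int); print(' bgr',z['im'][p[1],p[0]])
E
```

```text
time: 14.72
eef_pos: [0.6134, 0.0154, 0.3091]
tcp_rot: [0.66, 0.719, 0.16, 0.148]
contact_force: [0.6, -0.2, 0.6]
opening: 0.447
finger_force: 0.0
time: 15.13
eef_pos: [0.5237, 0.0153, 0.3555]
tcp_rot: [0.66, 0.719, 0.161, 0.15]
contact_force: [-0.7, -0.4, -0.1]
opening: 0.449
finger_force: 0.0
scene knob top pts 62 [ 4.  -2.9 38.5] [39.4 42.2 43.9]
 collar z [4.4 5.6 7.7] 57
 cheek z 2.4 94
 exp px [array([362., 228.]), array([368., 242.]), array([368., 243.])]
 bgr [ 56 146 196]
top knob top pts 51 [ 0.7 -1.3 41. ] [41.6 43.3 45.2]
 collar z [3.3 5.5 7. ] 61
 cheek z 1.9 173
 exp px [array([303., 193.]), array([303., 189.]), array([303., 188.])]
 bgr [ 71 144 176]
wrist knob top pts 254 [ 0.1  0.1 40.4] [41.5 42.2 42.8]
 collar z [2.4 5.3 6.2] 290
 cheek z 1.9 606
 exp px [array([392., 231.]), array([385., 221.]), array([384., 220.])]
 bgr [ 58 130 171]
```

The depth reading puts the knob top 40 mm above the cheek face, which is the 4 mm collar plus the 36 mm knob. So the pin is fully seated and the arm is clear.

```bash
python3 -c "
from plant import ctrl
print(ctrl.sign_off())"
```

```text
the job is handed in; nothing more can be done
None
```

The bar is closed to its stop, the slim pin is fully home with its collar on the bracket and let go, and the job was handed in at about 15 s of robot time.

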